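# Turn the lazy Susan until the bowl faces front

## Robot

A 7-joint arm with a two-finger parallel gripper is mounted at the origin on the work surface. World frame = base frame: x ahead of the robot, y to its left, z up, the work surface at z = 0. Lengths are in m, angles in rad, forces in N, time in s.
With the tool pointing down it reaches from about 0.4 to 0.85 m from the base axis. Payload 10.4 kg.
Tool frame: the origin (TCP) lies midway between the tips of the shut fingers; the grasp point (between the pads) lies 19 mm behind it (r.tcp_to_grasp is the z of the grasp point in the tool frame, in m); z points along the fingers, x is the direction in which the jaws open and shut, and the axes are right-handed (so a half turn about z gives the same grasp; the last joint's range is limited). The gripper opens to 87 mm and grips with 3 to 60 N. Pads are 19 mm wide; open, the fingers measure 117 mm over their backs; the gripper's body (75 mm by 190 mm) begins 51 mm behind the grasp point.
Start: joints at [-0.023, 0.332, -0.065, 1.46, 0.022, 1.35, -0.088], TCP at [0.625, 0, 0.223] pointing down, gripper open.
Joint ranges: [-2.6, 2.6], [-0.5, 2.12], [-1.47, 1.34], [0.16, 2.42], [-1.27, 4.41], [0.06, 2.06], [-2.6, 2.6]. Speed limits (rad/s): [2.22, 2.22, 2.79, 2.79, 3.14, 3.14, 3.14].

## Interface

Orientations are given as a unit quaternion [x, y, z, w].
In Python, from bench import r, camera, close_job gives the robot as it stands. The module is installed in compiled form; this text tells all that it offers.
- The arm moves only by the shell command python3 -m crank 'ROWS' [FORCE]. ROWS is JSON, a list of rows, each an object of numbers: "x", "y", "z": the shift along the tool's x, y, z scaled (see below); "ax", "ay", "az": the turn, a rotation vector about the tool's x, y, z scaled (see below); "claw": the closure, from -1 (fully open) to 1 (shut), so that 0 is half open. A call has exactly 5 rows; each row is the pose to reach, as a shift and turn from the pose commanded when the call began, along the tool's axes at that moment; what a row does not reach only later rows make up. The controller multiplies each number of a shift by 1 m and each number of a turn by 2 rad. A row lasts 1/12 s, in which the tool goes at most 41.7 mm and 7.16 degrees, less where a joint would pass 70% of its speed; a pose out of reach is approached as far as the arm can. A call with a number of a shift or a turn outside -1 to 1 is refused whole. A call with a gripper value outside its range is refused whole. The fingers move at their own pace and stop on an object; FORCE is the grip in N (left out, the last holds). Time passes only in rows, so rows that repeat a pose let the fingers close, or fill a call up. It gives the time, the measured TCP pose, the force and the opening at its end, in the units of the state.
- r.read_state(): the state, without advancing time (a new reading comes with each control period).
- camera(name): name is "scene" or "side" or "wrist"; returns a dict with "color" (384x512x3 uint8, blue, green, red), "fx", "fy", "cx", "cy" (pixels), "eye" and "orientation" of the camera in the world. Camera axes: x right, y down, z forward; pixel columns grow to the right and rows downward; lengths in m; the calibration is good to about 2 mm. A picture is of the moment at which its call begins. There is no depth.
- close_job(): hands the job in, once; it reports no verdict.
The state is a dict: "time": time; "joint_positions": joint angles; "joint_vel": joint speeds; "joint_torque": joint torques, N m; "ee_pos": TCP position; "eef_rot": TCP orientation; "ft_force": force on the tool from outside, world axes, zero at the start; "torque": the same for the moment, N m; "width": finger opening in m.
Only numpy, scipy, OpenCV 4.12 (cv2) and the standard library are available. Lean on these libraries where they do the work, as an engineer would, in place of code of your own. Each camera call takes 0.05 s, during which the arm holds its last target. There are 200 camera calls.

## Task

Slowly turn the lazy Susan by pushing its rim with the fingers until the glass bowl stands at the front, in line with the tongue that sticks out of the base, then leave it at rest there. Do not touch or lift the bowl, the coaster stack or the vase that ride on it, and leave the fan and the trivet where they are.

Things in the scene. Friction and masses are not known exactly. Their poses are not given: they have to be found in the camera images.
- base: fixed base of the lazy Susan: dark wooden disc 200 mm across, 16 mm high, mostly hidden under the turning board, with a straight tongue 36 mm wide and 10 mm high that sticks out from under the board and marks the front. Origin: centre of its underside, on the turning axis, at table height. Its -x axis runs along the tongue, z up. May face up to 0.5 rad aside from the robot
- front (a point): point on the middle line of the tongue's top face, 165 mm from the turning axis (just outside the board's rim), 10 mm above the table; the tongue goes on to its rounded end 223 mm from the axis
- turntable (a joint): angle of the turning board, rad, growing counter-clockwise seen from above; turns several times either way. The board is a wooden disc 320 mm across, its flat top 30 mm above the table (underside 18 mm). It takes about 1 N at the rim to turn and stops where it is left; things on it ride along if it is turned slowly (keep well under 2 rad/s)
- peg0 (a point): centre of the top of one of six round wooden pegs standing on the board's rim, 12 mm thick, 30 mm tall (tops 60 mm above the table), centred 150 mm from the axis; it turns with the board. The other five stand at 60 degree steps round the axis. Pushing sideways on a peg turns the board
- bowl: empty amber glass bowl, 84 mm across the rim, 45 mm high, standing loose on the turning board about 60 to 90 mm from the axis. Origin: centre of its underside
- coasters: round stack of six grey plastic coasters, 86 mm across, 36 mm high, standing loose on the turning board about 60 to 90 mm from the axis. Origin: centre of its underside. Not to be touched
- vase: small white ceramic bud vase with a narrow neck, 58 mm across, 70 mm high (top 100 mm above the table), standing loose on the turning board about 60 to 90 mm from the axis. Origin: centre of its underside. Not to be touched
- fan: slim aluminium table fan with a toggle switch on its foot, foot 130 mm across, cage 155 mm across, 225 mm high, standing on the table beside the lazy Susan. Origin: centre of its underside. Leave alone
- trivet: round red hard silicone trivet, 170 mm across, 8 mm thick, lying on the table beside the lazy Susan. Origin: centre of its underside. Leave alone

How it is judged:
On the way:
1. the fingers push the lazy Susan and it turns (contact force between the fingers and base above 0.2 N and (velocity of joint turntable above 0.03 rad/s or velocity of joint turntable below -0.03 rad/s)), for 0.05 s.
At the end, for the whole second after the job is handed in: the bowl's centre is at least 50 mm from the axis towards the tongue and within 14 mm of the tongue's centre line; the board is at rest; bowl, coasters and vase stand upright on it, within 110 mm of its axis; fan and trivet within 20 mm of where they were (x of bowl in the frame of base below -0.05 m and y of bowl in the frame of base between -0.014 and 0.014 m and velocity of joint turntable between -0.05 and 0.05 rad/s and height (world z) of bowl between 0.024 and 0.036 m and angle between each of bowl, coasters, vase's own z axis and vertical below 0.1 rad and horizontal distance between each of bowl, coasters, vase and base below 0.11 m and linear speed of each of bowl, coasters, vase below 0.02 m/s and height (world z) of coasters between 0.024 and 0.036 m and height (world z) of vase between 0.024 and 0.036 m and distance of each of fan, trivet from where it was at the start of the episode below 0.02 m); the robot touches nothing.
It fails at once if the robot touches the bowl, the coaster stack or the vase (over 0.5 N) (contact force between any of the fingers, the arm and bowl above 0.5 N or contact force between any of the fingers, the arm and coasters above 0.5 N or contact force between any of the fingers, the arm and vase above 0.5 N).
It fails at once if a thing on the board is lifted, tipped or falls off (height (world z) of any of bowl, coasters, vase above 0.045 m or height (world z) of any of bowl, coasters, vase below 0.02 m or angle between any of bowl, coasters, vase's own z axis and vertical above 0.3 rad).
It fails at once if a thing slides out towards the rim or in to the centre (horizontal distance between any of bowl, coasters, vase and base above 0.115 m or horizontal distance between any of bowl, coasters, vase and base below 0.045 m).
It fails at once if the board is spun faster than 2 rad/s (velocity of joint turntable above 2 rad/s or velocity of joint turntable below -2 rad/s).
It fails at once if the fan or the trivet is moved by more than 20 mm or tipped (distance of any of fan, trivet from where it was at the start of the episode above 0.02 m or angle between fan's own z axis and vertical above 0.2 rad).
It also fails if it takes over 72 s, if anything falls off the work surface, if the arm or the gripper's body presses on something with over 40 N, if the wrist force passes 120 N, or if a joint passes its speed limit or range.

## Working session

There is one attempt and no reset: what is moved stays moved. The work goes in short steps, Python scripts to look and compute and a shell command to move; the robot and the scene stay as the last step left them, time stands still between calls to the robot, and variables do not carry over. Pictures are saved under pics/ and viewed, about 8 in all and at most 12, crops included, and the job is handed in when it is done.

```bash
mkdir -p pics; cat > h.py <<'E'
import numpy as np,cv2
from scipy.spatial.transform import Rotation as R
from bench import r,camera,close_job
def ray(c,u,v,z):
    d=R.from_quat(c["orientation"]).apply([(u-c["cx"])/c["fx"],(v-c["cy"])/c["fy"],1]); e=np.array(c["eye"])
    return (e+d*(z-e[2])/d[2])[:2]
def proj(c,p):
    q=R.from_quat(c["orientation"]).inv().apply(np.array(p)-c["eye"]); return c["fx"]*q[0]/q[2]+c["cx"],c["fy"]*q[1]/q[2]+c["cy"]
E
python3 - <<'E'
from h import *
for n in("scene","side"):
    c=camera(n); cv2.imwrite(f"pics/{n}0.png",c["color"]); print(n,{k:np.round(c[k],3) for k in c if k!="color"})
s=r.read_state();print(s)
E
```

```text
scene {'fx': np.float64(362.985), 'fy': np.float64(362.985), 'cx': np.float64(258.909), 'cy': np.float64(193.682), 'eye': array([1.051, 0.141, 0.851]), 'orientation': array([ 0.562,  0.78 , -0.226, -0.159])}
side {'fx': np.float64(362.053), 'fy': np.float64(362.053), 'cx': np.float64(258.497), 'cy': np.float64(190.269), 'eye': array([ 0.473, -0.633,  0.801]), 'orientation': array([ 0.934, -0.058,  0.028, -0.35 ])}
{'time': 0.1, 'joint_positions': array([-0.02258356,  0.33278102, -0.06470532,  1.4608597 ,  0.02160521,
        1.34988037, -0.08848357]), 'joint_vel': array([ 0.0006508 , -0.00173134, -0.00088367, -0.00041052,  0.00167732,
       -0.00219101, -0.00064246]), 'joint_torque': array([ 3.16136166e-04, -6.24538064e+01,  2.38312193e-02, -3.90717781e+01,
       -6.15657773e-02,  3.65302863e-02,  4.60620026e-05]), 'ee_pos': array([ 6.24659242e-01, -1.19184016e-05,  2.21849644e-01]), 'eef_rot': array([ 9.99999810e-01,  1.27137796e-05, -6.15690129e-04,  2.94929527e-05]), 'ft_force': array([ 1.01046678,  0.15822992, -0.48048082]), 'torque': array([ 0.02208786, -0.04389411,  0.00589986]), 'width': 0.08723001879707654}
```

View pics/scene0.png

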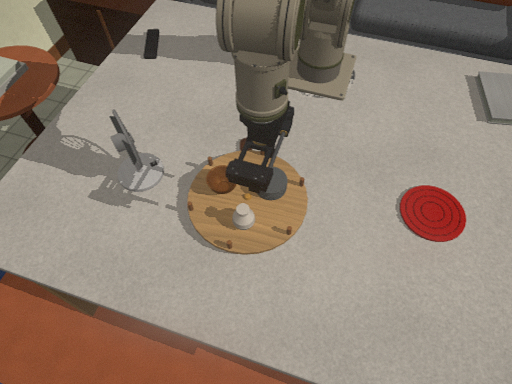

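View pics/side0.png

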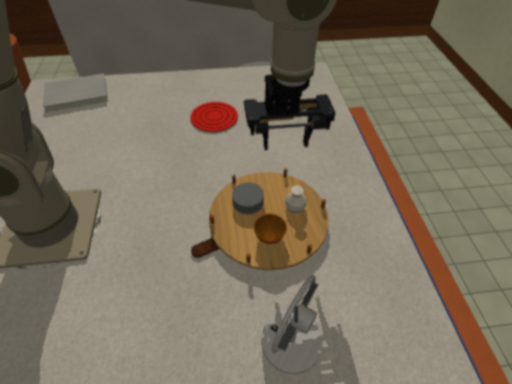

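The side view shows the board at about (268,219), the tongue at (204,247), the bowl at (270,229), the coasters at (248,197) and the vase at (297,200). There are six pegs; the fan is below the board and the trivet above it. Next I measure positions.

```bash
cat >> h.py <<'E'
def board(c,off=(0,0)):
    """board ellipse by wood mask -> axis xy from hull points on plane z=.03"""
    hsv=cv2.cvtColor(c["color"],cv2.COLOR_BGR2HSV)
    m=cv2.inRange(hsv,(8,90,90),(25,255,255)); m=cv2.morphologyEx(m,cv2.MORPH_OPEN,np.ones((3,3)))
    cs=[k for k in cv2.findContours(m,0,2)[0]]
    k=cv2.convexHull(max(cs,key=cv2.contourArea))[:,0]
    P=np.array([ray(c,u,v,.03) for u,v in k],np.float32)
    return cv2.minEnclosingCircle(P)
E
python3 - <<'E'
from h import *
c=camera("side"); ctr,rad=board(c); print("board",ctr,rad)
hsv=cv2.cvtColor(c["color"],cv2.COLOR_BGR2HSV)
for n,(u,v) in dict(bowl=(270,229),woodtop=(270,190),tongue=(200,248)).items(): print(n,hsv[v,u])
for n,(u,v,z) in dict(tong=(192,251,.01),tong2=(204,247,.01),bowlrim=(270,229,.075),coast=(248,192,.066),vase=(297,190,.1),fanfoot=(291,345,.01),fantop=(313,283,.22),
 p1=(212,217,.06),p2=(234,178,.06),p3=(285,171,.06),p4=(324,203,.06),p5=(310,246,.06),p6=(248,256,.06)).items():
    p=ray(c,u,v,z); d=p-ctr; print(n,p.round(3),"r",np.hypot(*d).round(3),"ang",np.degrees(np.arctan2(d[1],d[0])).round(1))
big=cv2.resize(c["color"][140:280,180:350],None,fx=4.4,fy=4.2,interpolation=2); cv2.imwrite("pics/crop1.png",big)
E
```

```text
board (0.586091160774231, -0.05745052918791771) 0.16291791200637817
bowl [ 15 216  84]
woodtop [ 17 148 158]
tongue [ 12 192  69]
tong [ 0.378 -0.131] r 0.221 ang -160.5
tong2 [ 0.408 -0.123] r 0.189 ang -159.8
bowlrim [ 0.574 -0.133] r 0.077 ang -98.7
coast [ 0.535 -0.001] r 0.076 ang 131.9
vase [ 0.658 -0.038] r 0.075 ang 15.0
fanfoot [ 0.583 -0.388] r 0.331 ang -90.5
fantop [ 0.612 -0.355] r 0.299 ang -85.1
p1 [ 0.435 -0.068] r 0.151 ang -175.9
p2 [0.502 0.061] r 0.145 ang 125.3
p3 [0.649 0.071] r 0.143 ang 63.8
p4 [ 0.731 -0.058] r 0.145 ang -0.1
p5 [ 0.664 -0.183] r 0.148 ang -58.1
p6 [ 0.514 -0.192] r 0.153 ang -118.1
```

View pics/crop1.png

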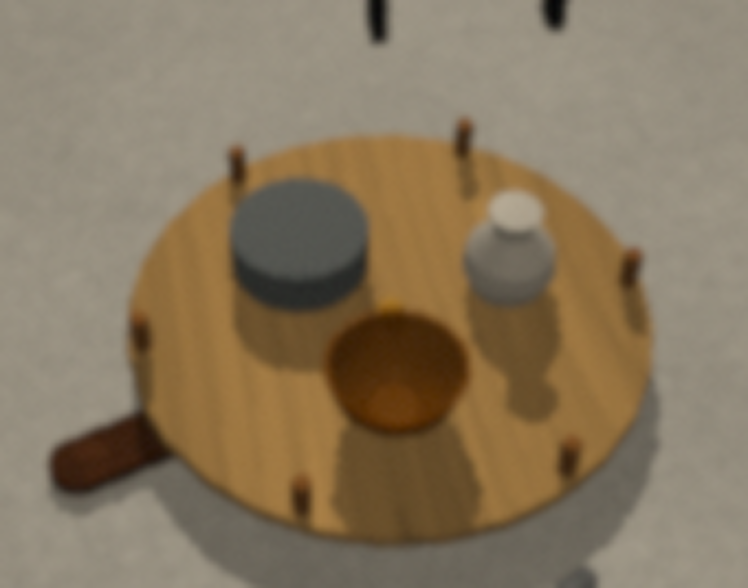

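Estimates: axis near (0.583,-0.061), tongue at about -161°, bowl at about -97°, so the board has to turn roughly 64° clockwise. I'll straddle the peg at 63° (p3, near (0.652,0.072), far from the fan) with half-closed fingers along the tangent, and walk it round.

```bash
python3 -m crank '[{"x":0.01,"y":-0.03,"az":0.06,"claw":0.3},{"x":0.027,"y":-0.06,"az":0.12,"claw":0.3},{"x":0.027,"y":-0.072,"az":0.18,"claw":0.3},{"x":0.027,"y":-0.072,"az":0.237,"claw":0.3},{"x":0.027,"y":-0.072,"az":0.237,"claw":0.3}]' 10
python3 -m crank '[{"z":0.02,"claw":0.3},{"z":0.04,"claw":0.3},{"z":0.06,"claw":0.3},{"z":0.08,"claw":0.3},{"z":0.08,"claw":0.3}]' 10
python3 - <<'E'
from h import *
c=camera("wrist"); print(c["eye"],c["orientation"]); cv2.imwrite("pics/w1.png",c["color"])
print([np.round(proj(c,(.652,.072,.06)),0), np.round(proj(c,(.583,-.061,.03)),0)]); s=r.read_state(); print(s["ee_pos"],s["width"])
E
```

```text
[0.62511346 0.06788669 0.38439773] [ 9.92002858e-01 -5.90574022e-05 -9.32343955e-05  1.26215362e-01]
[array([282., 114.]), array([225., 221.])]
[ 6.24787291e-01 -5.05289156e-08  2.22110576e-01] 0.08703177885363562schema error: expected keys x, y, z, ax, ay, az, claw
schema error: expected keys x, y, z, ax, ay, az, claw
```

View pics/w1.png

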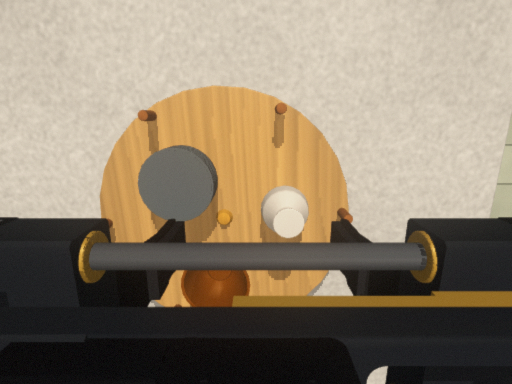

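The rows need every key, so nothing moved. The wrist view is useful though: p3's top is at (281,107), p2's at (145,115), p4's at (343,214), the hub knob at (225,217), the vase mouth at (289,222) and the bowl near (216,287).

```bash
python3 - <<'E'
from h import *
c=camera("wrist"); print([ray(c,u,v,z).round(3) for u,v,z in((281,107,.06),(144,115,.06),(343,213,.06),(225,217,.033),(216,283,.075),(178,183,.066))])
E
python3 -m crank '[{"x":0.01,"y":-0.03,"z":0,"ax":0,"ay":0,"az":0.06,"claw":0.3},{"x":0.027,"y":-0.06,"z":0,"ax":0,"ay":0,"az":0.12,"claw":0.3},{"x":0.027,"y":-0.073,"z":0,"ax":0,"ay":0,"az":0.18,"claw":0.3},{"x":0.027,"y":-0.073,"z":0,"ax":0,"ay":0,"az":0.237,"claw":0.3},{"x":0.027,"y":-0.073,"z":0,"ax":0,"ay":0,"az":0.237,"claw":0.3}]' 10
python3 -m crank '[{"x":0,"y":0,"z":0.03,"ax":0,"ay":0,"az":0,"claw":0.3},{"x":0,"y":0,"z":0.06,"ax":0,"ay":0,"az":0,"claw":0.3},{"x":0,"y":0,"z":0.09,"ax":0,"ay":0,"az":0,"claw":0.3},{"x":0,"y":0,"z":0.11,"ax":0,"ay":0,"az":0,"claw":0.3},{"x":0,"y":0,"z":0.11,"ax":0,"ay":0,"az":0,"claw":0.3}]' 10
python3 - <<'E'
from h import *
c=camera("wrist"); cv2.imwrite("pics/w2.png",c["color"])
s=r.read_state(); print(np.round(proj(c,s["ee_pos"]),0),s["ee_pos"],s["width"],s["ft_force"])
E
```

```text
[array([0.65, 0.08]), array([0.503, 0.071]), array([ 0.726, -0.04 ]), array([ 0.584, -0.054]), array([ 0.576, -0.123]), array([ 0.536, -0.002])]
time: 0.67
ee_pos: [0.6519, 0.0746, 0.2221]
eef_rot: [0.972, -0.236, -0.0, -0.0]
ft_force: [-0.3, -1.1, -0.4]
width: 0.0614
time: 1.08
ee_pos: [0.6492, 0.0715, 0.1076]
eef_rot: [0.972, -0.233, -0.003, 0.002]
ft_force: [0.2, 0.0, -1.0]
width: 0.033
[259. 236.] [0.65060685 0.07184788 0.11061044] 0.03200489446741013 [-0.42468885 -0.36888369  0.9137974 ]
```

View pics/w2.png

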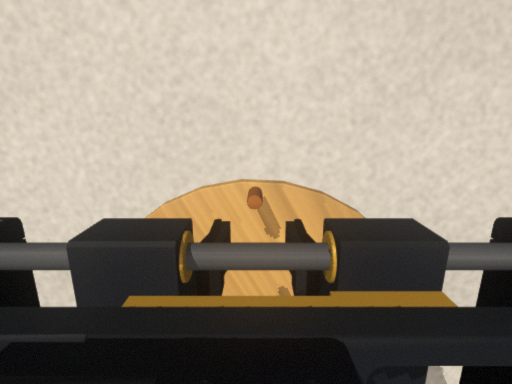

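Peg p3's top is at about (255,192), midway between the fingers in x but outward of the TCP. I'll ray-cast it.

```bash
python3 - <<'E'
from h import *
c=camera("wrist"); s=r.read_state(); p=ray(c,255,192,.06); q=R.from_quat(s["eef_rot"]).inv().apply(np.r_[p,.06]-s["ee_pos"]); print(p,q,s["ee_pos"])
hsv=cv2.cvtColor(c["color"],cv2.COLOR_BGR2HSV); print(board.__name__)
m=cv2.inRange(hsv,(8,90,90),(25,255,255)); P=[]
for u in range(190,330,5):
    v=np.argmax(m[:,u]>0); P.append(ray(c,u,v,.03))
P=np.array(P); from scipy.optimize import least_squares
print(least_squares(lambda a:np.hypot(*(P-a).T)-.16,[.584,-.06]).x)
c=camera("scene"); print("scene",board(c))
for u,v in((210,161),(302,181),(289,230),(229,244),(191,206)): print(ray(c,u,v-3,.06).round(3))
E
```

```text
[0.65563447 0.08512792] [-0.00257901 -0.01319252  0.05286103] [0.65195677 0.07222498 0.11286748]
board
[ 0.5822898 -0.0540292]
scene ((0.9670027494430542, -0.16129538416862488), 0.3615771234035492)
[ 0.515 -0.185]
[0.5   0.072]
[0.65  0.079]
[ 0.731 -0.046]
[ 0.663 -0.175]
```

Scene and wrist agree: axis ≈ (0.583,-0.054), p3 ≈ (0.651,0.081). Next: shift outward 9 mm, descend around the peg, and narrow the gap.

```bash
python3 -m crank '[{"x":0,"y":-0.009,"z":0,"ax":0,"ay":0,"az":0,"claw":0.3},{"x":0,"y":-0.009,"z":0.02,"ax":0,"ay":0,"az":0,"claw":0.3},{"x":0,"y":-0.009,"z":0.04,"ax":0,"ay":0,"az":0,"claw":0.3},{"x":0,"y":-0.009,"z":0.06,"ax":0,"ay":0,"az":0,"claw":0.3},{"x":0,"y":-0.009,"z":0.07,"ax":0,"ay":0,"az":0,"claw":0.3}]' 5
python3 -m crank '[{"x":0,"y":0,"z":0,"ax":0,"ay":0,"az":0,"claw":0.4},{"x":0,"y":0,"z":0,"ax":0,"ay":0,"az":0,"claw":0.45},{"x":0,"y":0,"z":0,"ax":0,"ay":0,"az":0,"claw":0.5},{"x":0,"y":0,"z":0,"ax":0,"ay":0,"az":0,"claw":0.5},{"x":0,"y":0,"z":0,"ax":0,"ay":0,"az":0,"claw":0.5}]' 5
python3 - <<'E'
from h import *
c=camera("side"); cv2.imwrite("pics/s2.png",cv2.resize(c["color"][100:290,170:370],None,fx=3,fy=3))
E
```

```text
time: 1.65
ee_pos: [0.6562, 0.0817, 0.0418]
eef_rot: [0.972, -0.234, -0.0, -0.0]
ft_force: [-0.7, -0.1, -1.7]
width: 0.0305
time: 2.07
ee_pos: [0.6569, 0.0812, 0.0439]
eef_rot: [0.972, -0.235, 0.001, -0.0]
ft_force: [-1.1, -0.8, 0.0]
width: 0.0223
```

View pics/s2.png

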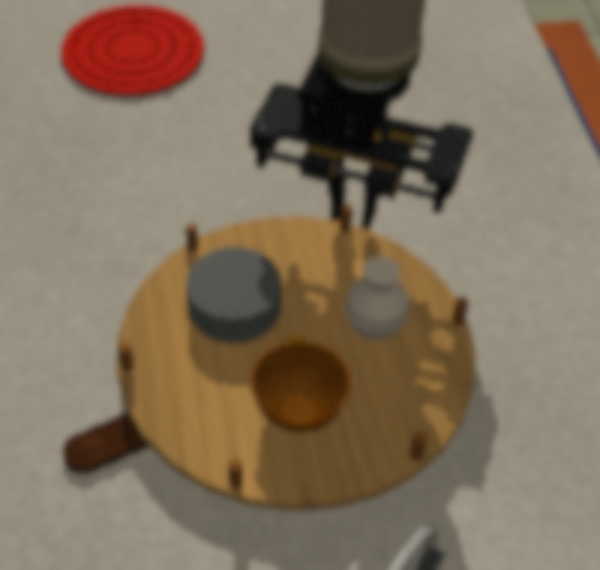

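The peg at (345,218) in the crop stands between the fingers, near the trailing one, and the other things are clear. I start the slow push with two calls and check.

```bash
python3 -m crank '[{"x":0.0036,"y":0,"z":0,"ax":0,"ay":0,"az":0.012,"claw":0.5},{"x":0.0072,"y":0.0002,"z":0,"ax":0,"ay":0,"az":0.024,"claw":0.5},{"x":0.0108,"y":0.0004,"z":0,"ax":0,"ay":0,"az":0.036,"claw":0.5},{"x":0.0144,"y":0.0007,"z":0,"ax":0,"ay":0,"az":0.048,"claw":0.5},{"x":0.018,"y":0.0011,"z":0,"ax":0,"ay":0,"az":0.06,"claw":0.5}]'
python3 -m crank '[{"x":0.0036,"y":0,"z":0,"ax":0,"ay":0,"az":0.012,"claw":0.5},{"x":0.0072,"y":0.0002,"z":0,"ax":0,"ay":0,"az":0.024,"claw":0.5},{"x":0.0108,"y":0.0004,"z":0,"ax":0,"ay":0,"az":0.036,"claw":0.5},{"x":0.0144,"y":0.0007,"z":0,"ax":0,"ay":0,"az":0.048,"claw":0.5},{"x":0.018,"y":0.0011,"z":0,"ax":0,"ay":0,"az":0.06,"claw":0.5}]'
python3 - <<'E'
from h import *
s=r.read_state();p=s["ee_pos"][:2]-[.583,-.054]; print(np.hypot(*p),np.degrees(np.arctan2(p[1],p[0])),R.from_quat(s["eef_rot"]).as_matrix()[:,0])
E
```

```text
time: 2.53
ee_pos: [0.672, 0.0715, 0.0425]
eef_rot: [0.956, -0.294, 0.0, 0.0]
ft_force: [-0.3, -0.1, 0.5]
width: 0.022
time: 2.95
ee_pos: [0.6861, 0.0606, 0.0424]
eef_rot: [0.937, -0.351, -0.0, 0.0]
ft_force: [-1.5, 1.1, -0.2]
width: 0.0221
0.15415876230264344 48.01157058956655 [ 7.54169747e-01 -6.56679513e-01 -1.00998052e-04]
```

Tracking well: the TCP is at radius 154 mm, at 48°, with a push force of about 1.8 N. Four more.

```bash
python3 -m crank '[{"x":0.0036,"y":0,"z":0,"ax":0,"ay":0,"az":0.012,"claw":0.5},{"x":0.0072,"y":0.0002,"z":0,"ax":0,"ay":0,"az":0.024,"claw":0.5},{"x":0.0108,"y":0.0004,"z":0,"ax":0,"ay":0,"az":0.036,"claw":0.5},{"x":0.0144,"y":0.0007,"z":0,"ax":0,"ay":0,"az":0.048,"claw":0.5},{"x":0.018,"y":0.0011,"z":0,"ax":0,"ay":0,"az":0.06,"claw":0.5}]'
python3 -m crank '[{"x":0.0036,"y":0,"z":0,"ax":0,"ay":0,"az":0.012,"claw":0.5},{"x":0.0072,"y":0.0002,"z":0,"ax":0,"ay":0,"az":0.024,"claw":0.5},{"x":0.0108,"y":0.0004,"z":0,"ax":0,"ay":0,"az":0.036,"claw":0.5},{"x":0.0144,"y":0.0007,"z":0,"ax":0,"ay":0,"az":0.048,"claw":0.5},{"x":0.018,"y":0.0011,"z":0,"ax":0,"ay":0,"az":0.06,"claw":0.5}]'
python3 -m crank '[{"x":0.0036,"y":0,"z":0,"ax":0,"ay":0,"az":0.012,"claw":0.5},{"x":0.0072,"y":0.0002,"z":0,"ax":0,"ay":0,"az":0.024,"claw":0.5},{"x":0.0108,"y":0.0004,"z":0,"ax":0,"ay":0,"az":0.036,"claw":0.5},{"x":0.0144,"y":0.0007,"z":0,"ax":0,"ay":0,"az":0.048,"claw":0.5},{"x":0.018,"y":0.0011,"z":0,"ax":0,"ay":0,"az":0.06,"claw":0.5}]'
python3 -m crank '[{"x":0.0036,"y":0,"z":0,"ax":0,"ay":0,"az":0.012,"claw":0.5},{"x":0.0072,"y":0.0002,"z":0,"ax":0,"ay":0,"az":0.024,"claw":0.5},{"x":0.0108,"y":0.0004,"z":0,"ax":0,"ay":0,"az":0.036,"claw":0.5},{"x":0.0144,"y":0.0007,"z":0,"ax":0,"ay":0,"az":0.048,"claw":0.5},{"x":0.018,"y":0.0011,"z":0,"ax":0,"ay":0,"az":0.06,"claw":0.5}]'
python3 - <<'E'
from h import *
s=r.read_state();p=s["ee_pos"][:2]-[.583,-.054]; print(np.hypot(*p),np.degrees(np.arctan2(p[1],p[0])))
c=camera("side"); cv2.imwrite("pics/s3.png",cv2.resize(c["color"][100:290,170:370],None,fx=3,fy=3))
E
```

```text
time: 3.37
ee_pos: [0.6991, 0.048, 0.0426]
eef_rot: [0.914, -0.406, 0.0, -0.0]
ft_force: [-0.3, 0.4, -0.7]
width: 0.0218
time: 3.78
ee_pos: [0.7103, 0.0339, 0.0426]
eef_rot: [0.888, -0.46, 0.0, -0.0]
ft_force: [-1.5, -0.9, 1.2]
width: 0.0216
time: 4.2
ee_pos: [0.7198, 0.0186, 0.0426]
eef_rot: [0.859, -0.513, 0.0, -0.0]
ft_force: [0.1, -0.0, 0.2]
width: 0.0217
time: 4.62
ee_pos: [0.7274, 0.0022, 0.0426]
eef_rot: [0.826, -0.563, 0.0, -0.0]
ft_force: [0.1, 0.0, 0.4]
width: 0.0221
0.15495062854602618 21.27256595406494
```

View pics/s3.png

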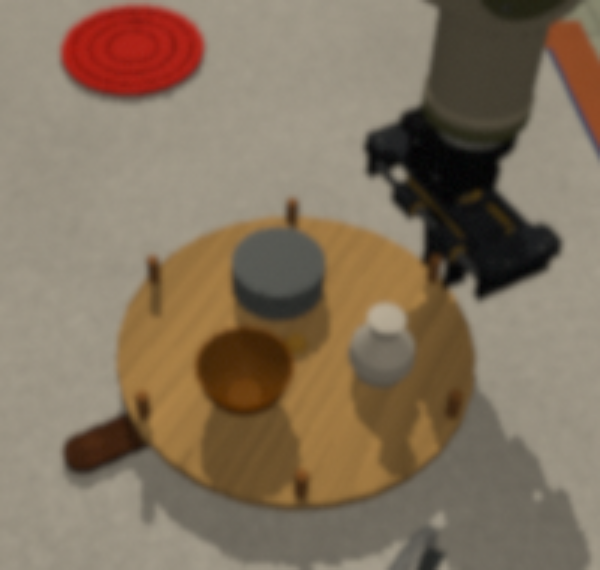

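The board has turned with everything in place: the bowl rim centre is at crop (245,370) and the tongue at (100,445). I'll compute the remaining angle, using both side and scene.

```bash
cat >> h.py <<'E'
def bowl(c,lo,name):
    hsv=cv2.cvtColor(c["color"],cv2.COLOR_BGR2HSV); m=cv2.inRange(hsv,(5,195,30),(22,255,150))
    print(name,[(a.tolist()) for a in np.c_[cv2.connectedComponentsWithStats(m)[2],cv2.connectedComponentsWithStats(m)[3].round()] if 60<a[4]<9000])
E
python3 - <<'E'
from h import *
c=camera("side")
for C in((.5825,-.0615),(.583,-.054)):
  a=[]
  for u,v,z in((251.7,222.5,.075),(196,250,.01),(211,243,.01)):
    p=ray(c,u,v,z)-C; a.append(np.degrees(np.arctan2(p[1],p[0]))); print(p,np.hypot(*p).round(3),a[-1].round(1))
bowl(c,0,"side"); c=camera("scene"); bowl(c,0,"scene"); cv2.imwrite("pics/sc3.png",cv2.resize(c["color"][110:270,150:350],None,fx=3.5,fy=3.5))
E
```

```text
[-0.04997131 -0.04684215] 0.068 -136.9
[-0.19441254 -0.06788286] 0.206 -160.8
[-0.15593097 -0.05160679] 0.164 -161.7
[-0.05047131 -0.05434215] 0.074 -132.9
[-0.19491254 -0.07538286] 0.209 -158.9
[-0.15643097 -0.05910679] 0.167 -159.3
side [[414.0, 19.0, 18.0, 15.0, 72.0, 423.0, 28.0], [445.0, 45.0, 23.0, 27.0, 101.0, 456.0, 59.0], [482.0, 88.0, 16.0, 13.0, 69.0, 489.0, 94.0], [236.0, 209.0, 35.0, 29.0, 711.0, 251.0, 223.0]]
scene []
```

View pics/sc3.png

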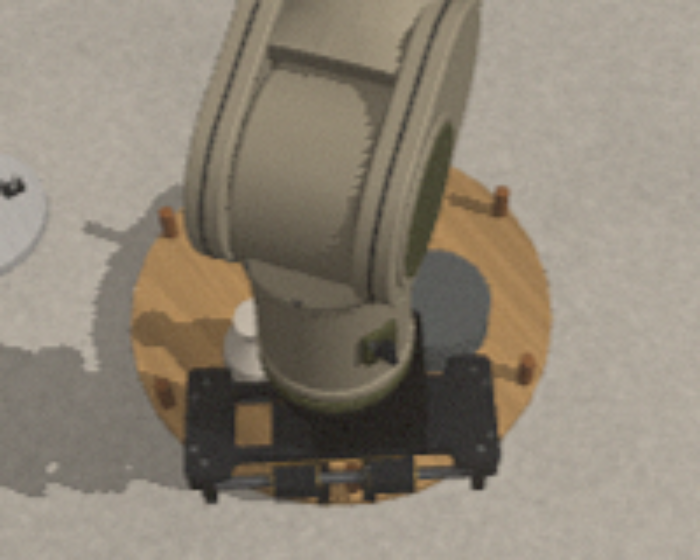

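The arm hides the bowl from the scene camera. The side view leaves about 25° (0.43 rad) to go. Three more calls, then re-measure.

```bash
python3 -m crank '[{"x":0.0036,"y":0,"z":0,"ax":0,"ay":0,"az":0.012,"claw":0.5},{"x":0.0072,"y":0.0002,"z":0,"ax":0,"ay":0,"az":0.024,"claw":0.5},{"x":0.0108,"y":0.0004,"z":0,"ax":0,"ay":0,"az":0.036,"claw":0.5},{"x":0.0144,"y":0.0007,"z":0,"ax":0,"ay":0,"az":0.048,"claw":0.5},{"x":0.018,"y":0.0011,"z":0,"ax":0,"ay":0,"az":0.06,"claw":0.5}]'
python3 -m crank '[{"x":0.0036,"y":0,"z":0,"ax":0,"ay":0,"az":0.012,"claw":0.5},{"x":0.0072,"y":0.0002,"z":0,"ax":0,"ay":0,"az":0.024,"claw":0.5},{"x":0.0108,"y":0.0004,"z":0,"ax":0,"ay":0,"az":0.036,"claw":0.5},{"x":0.0144,"y":0.0007,"z":0,"ax":0,"ay":0,"az":0.048,"claw":0.5},{"x":0.018,"y":0.0011,"z":0,"ax":0,"ay":0,"az":0.06,"claw":0.5}]'
python3 -m crank '[{"x":0.0036,"y":0,"z":0,"ax":0,"ay":0,"az":0.012,"claw":0.5},{"x":0.0072,"y":0.0002,"z":0,"ax":0,"ay":0,"az":0.024,"claw":0.5},{"x":0.0108,"y":0.0004,"z":0,"ax":0,"ay":0,"az":0.036,"claw":0.5},{"x":0.0144,"y":0.0007,"z":0,"ax":0,"ay":0,"az":0.048,"claw":0.5},{"x":0.018,"y":0.0011,"z":0,"ax":0,"ay":0,"az":0.06,"claw":0.5}]'
python3 - <<'E'
from h import *
s=r.read_state();p=s["ee_pos"][:2]-[.583,-.054]; print(np.hypot(*p),np.degrees(np.arctan2(p[1],p[0])))
c=camera("side"); bowl(c,0,"side"); cv2.imwrite("pics/s4.png",cv2.resize(c["color"][150:290,170:340],None,fx=4,fy=4))
E
```

```text
time: 5.18
ee_pos: [0.7331, -0.015, 0.0427]
eef_rot: [0.791, -0.612, 0.0, -0.0]
ft_force: [0.4, 0.4, -0.8]
width: 0.022
time: 5.6
ee_pos: [0.7365, -0.0327, 0.0426]
eef_rot: [0.753, -0.658, 0.0, -0.0]
ft_force: [0.7, 0.1, 0.1]
width: 0.0218
time: 6.02
ee_pos: [0.7378, -0.0507, 0.0426]
eef_rot: [0.712, -0.702, 0.0, -0.0]
ft_force: [1.5, 0.8, 0.1]
width: 0.0218
0.15478653742799448 1.2285984240047683
side [[364.0, 24.0, 29.0, 13.0, 79.0, 377.0, 30.0], [305.0, 27.0, 23.0, 12.0, 67.0, 314.0, 32.0], [482.0, 89.0, 30.0, 35.0, 151.0, 499.0, 105.0], [230.0, 205.0, 31.0, 27.0, 652.0, 245.0, 217.0]]
```

View pics/s4.png

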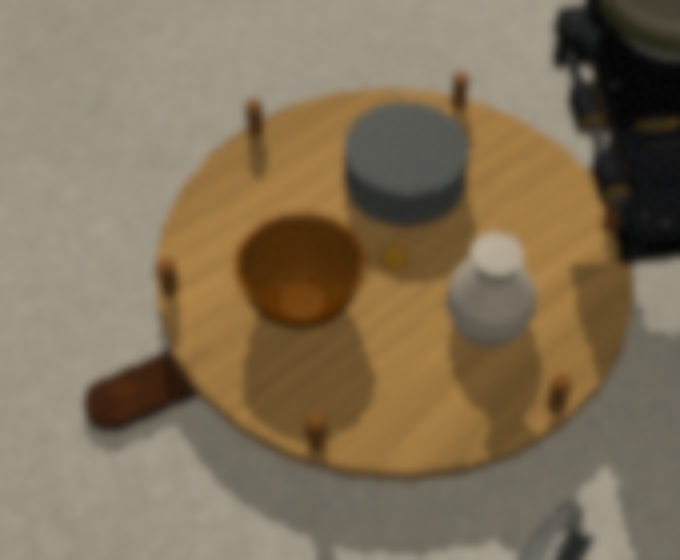

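The bowl rim spans crop x 238–362 with its top at y 213, and its inner bottom shows at (300,300). The hub knob is at (397,258) and the tongue runs (100,405)→(180,375). I'll compute the bearing in this view alone, relative to the hub.

```bash
python3 - <<'E'
from h import *
c=camera("side"); f=lambda u,v,z:ray(c,170+u/4,150+v/4,z)
H=f(397,258,.036); print("hub",H)
ctr,rad=board(c); print("hull",ctr,rad)
# board edge extremes: left 157, right 632, far 88, near 470 (top edge z=.03)
L,Rr=f(157,270,.03),f(632,275,.03);print("L,R mid",(L+Rr)/2, "far/near y",f(395,88,.03),f(395,470,.03))
hsv=cv2.cvtColor(c["color"],cv2.COLOR_BGR2HSV); m=cv2.inRange(hsv,(0,120,20),(20,255,95)); m[:, :185]=0; m[:,216:]=0; m[:235]=0; m[262:]=0
ys,xs=np.nonzero(m); P=np.array([ray(c,u,v,.01) for u,v in zip(xs,ys)]); w,V=np.linalg.eigh(np.cov(P.T)); d=V[:,1]*np.sign(-V[0,1]); mu=P.mean(0); print("tongue mean",mu,"dir deg",np.degrees(np.arctan2(d[1],d[0])),len(P))
for C in(H,np.array(ctr),np.array([.583,-.057])):
  print("C",C.round(4),"tongue bearing",np.degrees(np.arctan2(*(mu-C)[::-1])).round(1))
  for n,p in dict(rim=f(300,264,.075),bottom=f(300,303,.034)).items():
    q=p-C; t=(mu-C)/np.hypot(*(mu-C)); print("  ",n,p.round(4),"along",(q@t).round(4),"lat",(t[0]*q[1]-t[1]*q[0]).round(4),np.degrees(np.arctan2(q[1],q[0])).round(1))
E
```

```text
hub [ 0.58490104 -0.05984074]
hull (0.5821565389633179, -0.05721968412399292) 0.16087037324905396
L,R mid [ 0.58247386 -0.06707388] far/near y [0.607659   0.10075562] [ 0.56112803 -0.21188225]
tongue mean [ 0.4084664  -0.12460786] dir deg -155.89688838580358 265
C [ 0.5849 -0.0598] tongue bearing -159.8
   rim [ 0.5182 -0.0864] along 0.0718 lat 0.002 -158.3
   bottom [ 0.5175 -0.0869] along 0.0726 lat 0.0022 -158.1
C [ 0.5822 -0.0572] tongue bearing -158.8
   rim [ 0.5182 -0.0864] along 0.0702 lat 0.0041 -155.5
   bottom [ 0.5175 -0.0869] along 0.0711 lat 0.0043 -155.4
C [ 0.583 -0.057] tongue bearing -158.8
   rim [ 0.5182 -0.0864] along 0.071 lat 0.004 -155.6
   bottom [ 0.5175 -0.0869] along 0.0719 lat 0.0042 -155.5
```

Rim and bottom rays agree: the bowl is 2–4 mm off the line, about 2.5° short. I'll nudge on by 0.04 rad, back off into the slack so neither finger touches the peg, and lift straight up.

```bash
python3 -m crank '[{"x":0.002,"y":0,"z":0,"ax":0,"ay":0,"az":0.007,"claw":0.5},{"x":0.004,"y":0,"z":0,"ax":0,"ay":0,"az":0.014,"claw":0.5},{"x":0.006,"y":0.0001,"z":0,"ax":0,"ay":0,"az":0.02,"claw":0.5},{"x":0.006,"y":0.0001,"z":0,"ax":0,"ay":0,"az":0.02,"claw":0.5},{"x":0.006,"y":0.0001,"z":0,"ax":0,"ay":0,"az":0.02,"claw":0.5}]'
python3 -m crank '[{"x":-0.001,"y":0,"z":0,"ax":0,"ay":0,"az":0,"claw":0.45},{"x":-0.003,"y":0,"z":0,"ax":0,"ay":0,"az":0,"claw":0.4},{"x":-0.005,"y":0,"z":0,"ax":0,"ay":0,"az":0,"claw":0.35},{"x":-0.005,"y":0,"z":0,"ax":0,"ay":0,"az":0,"claw":0.3},{"x":-0.005,"y":0,"z":0,"ax":0,"ay":0,"az":0,"claw":0.3}]'
python3 -m crank '[{"x":0,"y":0,"z":-0.02,"ax":0,"ay":0,"az":0,"claw":0.3},{"x":0,"y":0,"z":-0.05,"ax":0,"ay":0,"az":0,"claw":0.3},{"x":0,"y":0,"z":-0.09,"ax":0,"ay":0,"az":0,"claw":0.3},{"x":0,"y":0,"z":-0.13,"ax":0,"ay":0,"az":0,"claw":0.3},{"x":0,"y":0,"z":-0.16,"ax":0,"ay":0,"az":0,"claw":0.3}]'
python3 -m crank '[{"x":0,"y":0,"z":-0.02,"ax":0,"ay":0,"az":0,"claw":0.3},{"x":0,"y":0,"z":-0.02,"ax":0,"ay":0,"az":0,"claw":0.3},{"x":0,"y":0,"z":-0.02,"ax":0,"ay":0,"az":0,"claw":0.3},{"x":0,"y":0,"z":-0.02,"ax":0,"ay":0,"az":0,"claw":0.3},{"x":0,"y":0,"z":-0.02,"ax":0,"ay":0,"az":0,"claw":0.3}]'
python3 - <<'E'
from h import *
c=camera("side"); bowl(c,0,"side"); cv2.imwrite("pics/s5.png",cv2.resize(c["color"][150:290,170:340],None,fx=4,fy=4))
E
```

```text
time: 6.53
ee_pos: [0.7377, -0.0566, 0.0426]
eef_rot: [-0.699, 0.715, -0.0, -0.0]
ft_force: [0.1, 0.9, -0.8]
width: 0.0218
time: 6.95
ee_pos: [0.7379, -0.0509, 0.0426]
eef_rot: [-0.699, 0.715, 0.0, 0.0]
ft_force: [-0.3, -0.4, -0.0]
width: 0.0301
time: 7.37
ee_pos: [0.7383, -0.0516, 0.2066]
eef_rot: [-0.699, 0.715, -0.001, 0.001]
ft_force: [1.4, -0.3, 0.9]
width: 0.0303
time: 7.78
ee_pos: [0.7372, -0.0512, 0.2207]
eef_rot: [-0.699, 0.715, 0.001, -0.001]
ft_force: [-0.6, -0.8, 0.6]
width: 0.0305
side [[400.0, 19.0, 55.0, 37.0, 274.0, 427.0, 35.0], [296.0, 28.0, 40.0, 12.0, 163.0, 315.0, 34.0], [450.0, 55.0, 62.0, 69.0, 367.0, 485.0, 90.0], [229.0, 204.0, 32.0, 27.0, 655.0, 244.0, 216.0]]
```

View pics/s5.png

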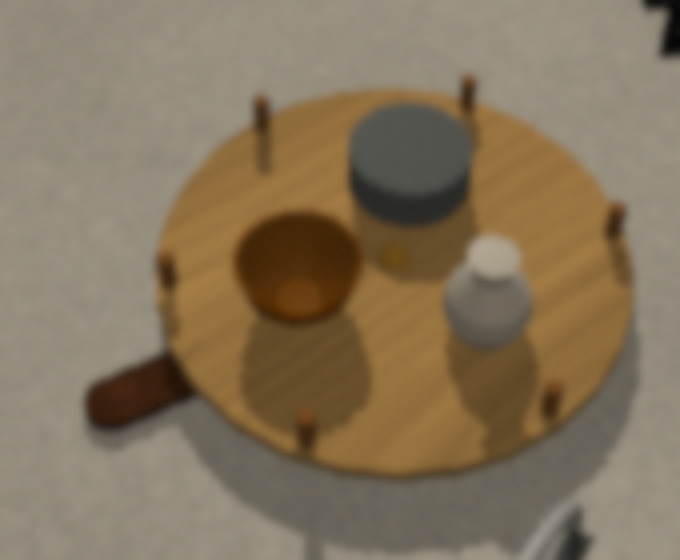

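The board is free of the gripper and everything stands upright. The bowl rim centre is now at crop (298,261), its bottom at (298,299). Final check, with the axis also taken from the six peg tops.

```bash
python3 - <<'E'
from h import *
c=camera("side"); f=lambda u,v,z:ray(c,170+u/4,150+v/4,z)
pk=np.array([f(u,v,.06) for u,v in((166,254),(261,98),(468,78),(616,206),(551,384),(306,414))]).mean(0)
mu=np.array([.4085,-.1246])
for n,C in dict(hub=f(397,258,.036),pegs=pk,hull=np.array(board(c)[0])).items():
  t=(mu-C)/np.hypot(*(mu-C)); print(n,C.round(4))
  for p in(f(298,261,.075),f(298,299,.034)):
    q=p-C; print("  along",(q@t).round(4),"lat",(t[0]*q[1]-t[1]*q[0]).round(4))
s=r.read_state(); print(s["time"],s["joint_vel"].round(3))
E
```

```text
hub [ 0.5849 -0.0598]
  along 0.0718 lat -0.0007
  along 0.0724 lat -0.0013
pegs [ 0.5833 -0.0546]
  along 0.0722 lat 0.0026
  along 0.0728 lat 0.0021
hull [ 0.5849 -0.0576]
  along 0.0726 lat 0.0006
  along 0.0732 lat 0.0
7.8833 [ 0.001 -0.003  0.001 -0.009  0.     0.002  0.001]
```

All three axis estimates put the bowl within 3 mm of the line and about 72 mm out. I'm handing in.

```bash
python3 -c "
from bench import close_job
print(close_job())"
```

```text
the job is handed in; nothing more can be done
None
```

The bowl now stands at the front, in line with the tongue, and the job is handed in; no verdict was reported. I lowered the half-closed fingers around one rim peg, turned the board about 64° clockwise at about 0.3 rad/s, backed off the peg and lifted to 0.22 m.

- **Bowl position:** In the last side picture the bowl's centre is about 72 mm from the axis. It is within 3 mm of the tongue's centre line; three estimates of the axis gave offsets from -1.3 to +2.6 mm.
- **Other things on the board:** The bowl, coasters and vase looked upright and in place in the last side picture. The contact forces I read during the push stayed around 1–2 N.
- **Not fully checked:**
  - The arm hid the bowl from the scene camera when I tried it part-way, so the final check uses the side camera only.
  - The axis estimates differed by about 5 mm in y between methods, and up to about 8 mm between cameras early on.
  - I did not measure the final positions of the fan and trivet; the arm never went near them.
  - I did not compare two pictures to confirm the board was at rest. It stops where it is left, and nothing was touching it.

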